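Rake the polish tin out of the boot scraper and shut its clean-out door

TASK

A round polish tin has slid in under the boot scraper's tread. Hook it out through the open clean-out door with the bent rake, without putting fingers on it in there, and leave it lying flat on the open step clear of the door's swing; lay the rake down on the step, and only then press the clean-out door fully shut, until it has snapped home on its catch. Leave the other loose shoe things where they lie.

Things in the scene. Friction and masses are not known exactly. Their poses are not given: they have to be found in the camera images.
- scraper: Cast-iron boot scraper, bolted down, 235 deep x 260 wide (312 over its low feet and left-hand gears), 175 high at its two brush drums behind (crank on its right, -y, side, up to 235 high, out to y = -220). Origin: on the step below the centre of the shut door's front face; +x points into the machine (away from the robot at yaw 0), +y to its left, z up.
- mouth (a point): Centre of the clean-out chamber's open mouth, at scraper (0, 0, 42) mm. Chamber: no floor of its own (things slide on the step), mouth 200 wide (y -100 to +100) and 85 high, 225 deep.
- tread_edge (a point): Middle of the front edge of the tread above the mouth, at scraper (-22, 0, 91) mm: a grating of iron bars (19 mm slots, see-through from above), underside 85 and top 97 above the step, overhanging the shut door's front face by 22. A scraper blade rises to 123 at x = 75.
- catch_roller (a point): Spring roller catch on the left jamb, at scraper (-2, 98, 42) mm; its housing spans y 106 to 128, 24 to 60 high, standing 14 mm proud of the door's face. The shutting door's nose rides over the roller.
- door (a joint): Angle of the clean-out door, rad: 0 fully shut on its catch, growing (counter-clockwise from above) as it opens towards the robot, up to 2.2. It stays where it is left. From about 0.08 to 0.03 the catch resists, up to some 10 N at the push point; past that it snaps in and is held; short of it the door stands ajar.
- door_hinge (a point): Point on the door's vertical hinge axis, at scraper (4, -100, 43) mm, the right end of the mouth. At door angle a the panel runs from here along (-sin a, cos a) in scraper x, y: iron, 187 long (196 with its nose), 8 thick, from 6 to 80 above the step, front face 4 mm from the axis; a small finger lip at the top near the free end.
- door_push (a point): Point on the door's outer (front) face to press: 150 from the hinge axis along the panel, 36 above the step. Its axes turn with the door: y along the panel away from the hinge, -x out of the outer face.
- tin: The round polish tin; origin at the centre of its underside.
- tin_center (a point): Round black-lacquered (japanned) polish tin with a thin brass line round its lid, 68 diameter, 28 high, about 0.12 kg, lying flat on the step in the chamber. Point at its centre, 14 above its underside; z is its axis.
- rake: The same rake as rake_grip; origin on its underside below the handle's centre.
- rake_grip (a point): Clean-out rake lying flat on the step: wooden handle 90 long x 24 wide x 28 high, with a 9 mm steel rod. Point at the handle's centre, 14 above the step; x along the handle towards the rod, y to its left. The rod leaves the handle's end at x = 45, runs straight to x = 180, sinking gently from 14 to 4.5 above the step, and there turns square to the left (+y): the foot, 9 thick, ends at y = 60. About 0.16 kg, somewhat heavy towards the rod.
- shoehorn_center (a point): Ivory-coloured resin shoehorn, 193 long x 45 wide x 10 high, lying flat. Leave alone.
- brush_center (a point): Wooden shoe brush, 160 x 56 x 42 high. Leave alone.
- flat_box_center (a point): Rectangular black-lacquered tin box, 95 x 62 x 30 high. Leave alone.
- jar_center (a point): Amber jar of wax with a metal cap, 62 diameter, 70 high. Leave alone.
- shoe_tree_center (a point): Wooden shoe tree, 227 x 64 x 44 high. Leave alone.
There are look-alikes about, which are no part of the job. Leave any green or purple look-alike of the rake alone.

How it is judged (in metres and radians):
On the way, in this order (a step that is already met when the one before it is completed fails the run):
1. the tin lies flat on the open step, clear of the door's swing, and the rake has been laid down and let go (x of tin_center in the frame of scraper below -0.03 m and horizontal distance between tin_center and door_hinge above 0.232 m and angle between tin_center's own z axis and vertical below 0.15 rad and height (world z) of tin_center below 0.02 m and contact force between the fingers and rake below 0.2 N and height (world z) of rake_grip below 0.025 m and linear speed of rake below 0.03 m/s), for 0.2 s.
2. the clean-out door is fully shut on its catch (value of joint door below 0.02 rad), for 0.2 s.
At the end, for the whole second after the job is handed in: The clean-out door is seated on its catch (under 0.02 rad), the round tin lies flat (within 0.15 rad) on the step outside the scraper (its centre at least 30 mm in front of the door's face and 232 mm from the hinge axis, so clear of the door's swing), the rake lies at rest on the step, let go (all of step 1 and value of joint door below 0.02 rad and linear speed of rake below 0.02 m/s and velocity of joint door below 0.05 rad/s); the robot touches nothing.
It fails at once if the fingers touch the tin while it is still under the tread (contact force between the fingers and tin above 1 N and x of tin_center in the frame of scraper above -0.01 m).
It fails at once if another loose shoe thing is shifted by more than 30 mm (distance of any of shoehorn_center, brush_center, flat_box_center, jar_center, shoe_tree_center from where it was at the start of the episode above 0.03 m).
It also fails if it takes over 67 s, if anything falls off the work surface, if the arm or the gripper's body presses on something with over 40 N, if the wrist force passes 120 N, or if a joint passes its speed limit or range.

ROBOT

A 6-joint arm with a two-finger parallel gripper is mounted at the origin on the work surface. World frame = base frame: x ahead of the robot, y to its left, z up, the work surface at z = 0. Lengths are in mm, angles in rad, forces in N, time in s.
With the tool pointing down it reaches from about 300 to 775 mm from the base axis. Payload 14.6 kg.
Tool frame: the origin (TCP) lies midway between the tips of the shut fingers; the grasp point (between the pads) lies 19 mm behind it; y points along the fingers, z is the direction in which the jaws open and shut, and the axes are right-handed (so a half turn about y gives the same grasp; the last joint's range is limited). The gripper opens to 94 mm and grips with 3 to 60 N. Pads are 16 mm wide; open, the fingers measure 119 mm over their backs; the gripper's body (75 mm by 177 mm) begins 78 mm behind the grasp point.
Start: joints at [1.045, 0.3, 1.521, -0, 1.321, -0.067], TCP at [243.576, 493.113, 205.446] pointing down, gripper open.
Joint ranges: [-3.03, 3.03], [-0.79, 2.21], [0.23, 2.52], [-1.04, 4.18], [0, 3.07], [-2.55, 2.55]. Speed limits (rad/s): [2.22, 2.22, 2.57, 3.14, 3.14, 3.14].

INTERFACE

Orientations are given as [roll, pitch, yaw] about the fixed x, y, z axes, in that order (R = Rz(yaw) Ry(pitch) Rx(roll)).
In Python, from cell import manip gives the robot as it stands.
- The arm moves only by the tool play_rows, never from a script. Its argument "series" is a list of rows, each a list of 3 entries, a list of its own where there are three numbers: the shift along the tool's x, y, z in m, then the turn about the tool's y in rad, then the closure, from 0 (fully open) to 1 (shut). In form: [[[dx, dy, dz], twist, grip], ...]. A call has 1 to 20 rows; each row is the pose to reach, as a shift and turn from the pose measured when the call began, along the tool's axes at that moment; what a row does not reach only later rows make up. A row lasts 1/10 s, in which the tool goes at most 50 mm and 8.59 degrees, less where a joint would pass 70% of its speed; a pose out of reach is approached as far as the arm can. A call with a gripper value outside its range is refused whole. The fingers move at their own pace and stop on an object; "squeeze" is the grip in N (left out, the last holds). Time passes only in rows, so rows that repeat a pose let the fingers close. It gives the time, the measured TCP pose, the force and the opening at its end, in the units of the state.
- manip.read_state(): the state, without advancing time (a new reading comes with each control period).
- manip.camera(name): name is "scene" or "top" or "wrist"; returns the picture (420x560x3 uint8, red, green, blue); there is no depth.
- manip.camera_params(name): a dict with "K" (3x3 intrinsics, pixels), "dist_coeffs" ([k1, k2, p1, p2, k3] as OpenCV has them; the pictures are not rectified), "rvec" (rotation vector, rad) and "tvec" (3), from world to camera coordinates, as OpenCV has them. Camera axes: x right, y down, z forward; pixel columns grow to the right and rows downward; lengths in mm; the calibration is good to about 2 mm. A picture is of the moment at which its call begins: read the wrist's pose just before it. camera_params takes no time and is no camera call; for the wrist camera it gives the pose at the moment of the call.
- manip.sign_off(): hands the job in, once; it reports no verdict.
The state is a dict: "clock": time; "joints": joint angles; "qd": joint speeds; "effort": joint torques, N m; "eef_pos": TCP position; "eef_rot": TCP orientation; "wrist_force": force on the tool from outside, world axes, zero at the start; "moment": the same for the moment, N m; "finger_gap": finger opening in mm.
Only numpy, scipy, OpenCV 4.12 (cv2) and the standard library are available. Lean on these libraries where they do the work, as an engineer would, in place of code of your own. Each camera call takes 0.05 s, during which the arm holds its last target. There are 200 camera calls.

## Working session

There is one attempt and no reset: what is moved stays moved. The work goes in short steps, Python scripts to look and compute and a tool call to move; the robot and the scene stay as the last step left them, time stands still between calls to the robot, and variables do not carry over. Pictures are saved under pics/ and viewed, about 8 in all and at most 12, crops included, and the job is handed in when it is done.

Besides the shell and the picture viewer there is one more tool, called after "Emit:" as name(argument=value, ...) on one line, values as JSON. play_rows: Moves the arm, as the interface text tells. Its arguments: {"type":"object","properties":{"series":{"type":"array","items":{"type":"array"}},"squeeze":{"type":"number"}},"required":["series"]}

```bash
mkdir -p pics; ls
cat > h.py <<'E'
import numpy as np, cv2
from cell import manip
from scipy.spatial.transform import Rotation as R
def shot(n,f):
    p=manip.camera_params(n); im=manip.camera(n); cv2.imwrite('pics/'+f,im[:,:,::-1]); np.save('pics/'+f+'.npy',p,allow_pickle=True); return im,p
def back(p,uv,z):
    uv=np.array(uv,float).reshape(-1,1,2)
    n=cv2.undistortPoints(uv,np.array(p['K']),np.array(p['dist_coeffs'])).reshape(-1,2)
    Rm=cv2.Rodrigues(np.array(p['rvec'],float))[0]; t=np.array(p['tvec'],float).ravel()
    C=-Rm.T@t; d=np.c_[n,np.ones(len(n))]@Rm
    z=np.broadcast_to(z,len(n))
    return C+d*((z-C[2])/d[:,2])[:,None]
def proj(p,X):
    return cv2.projectPoints(np.array(X,float).reshape(-1,3),np.array(p['rvec'],float),np.array(p['tvec'],float),np.array(p['K']),np.array(p['dist_coeffs']))[0].reshape(-1,2)
def load(f): return np.load('pics/'+f+'.npy',allow_pickle=True).item()
def tool():
    s=manip.read_state(); return np.array(s['eef_pos']),R.from_euler('xyz',s['eef_rot']).as_matrix(),s
E
python3 - <<'E'
from h import *
a,_=shot('top','top1.png');b,_=shot('scene','sc1.png')
P,M,s=tool();print(P,M.round(3),s)
E
```

```text
pics
[243.4834421  492.91868386 204.96578677] [[ 0.897 -0.     0.443]
 [-0.443 -0.001  0.897]
 [-0.    -1.    -0.001]] {'clock': 0.1, 'joints': array([ 1.04539985e+00,  3.00388426e-01,  1.52150044e+00, -6.59894043e-05,
        1.32068336e+00, -6.66002114e-02]), 'qd': array([ 0.00042586, -0.00233471, -0.00076649, -0.00108771,  0.00027386,
        0.00068657]), 'effort': array([ 1.40929274e-04, -5.32643723e+01, -3.53286695e+01,  7.08794896e-02,
        2.34754389e-02, -9.21180367e-05]), 'eef_pos': array([243.4834421 , 492.91868386, 204.96578677]), 'eef_rot': array([-1.57177799e+00,  1.41347102e-06, -4.58779903e-01]), 'wrist_force': array([0.5976961 , 0.21061035, 0.22980913]), 'moment': array([-0.03018847,  0.00193929, -0.00539297]), 'finger_gap': 93.94762284126448}
```

View pics/top1.png

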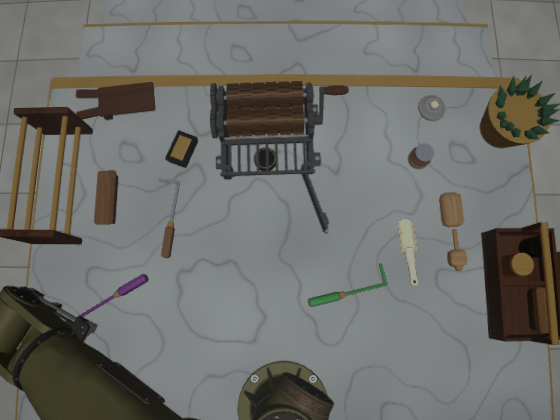

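View pics/sc1.png

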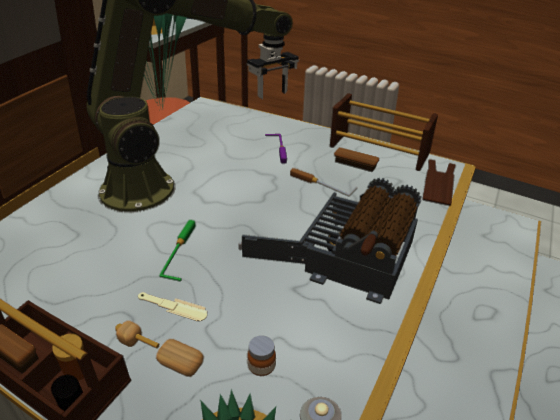

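The top view shows the rake handle near (168,240), its rod up to (177,182), and its foot pointing left to (160,180). The tin is at (264,158) under the grating, and the door runs from (305,176) to (326,231). I'll zoom in for exact pixels.

Run:
```python
from h import *
im=cv2.imread('pics/top1.png')
c=cv2.resize(im[75:265,145:345],None,fx=4,fy=3.0,interpolation=cv2.INTER_CUBIC) if 0 else cv2.resize(im[75:265,145:345],None,fx=3.15,fy=3.15,interpolation=cv2.INTER_CUBIC)
cv2.imwrite('pics/c1.png',cv2.convertScaleAbs(c,alpha=1.5,beta=20)[:598])
p=load('top1.png')
uv=[[168,254],[173,222],[177,182],[160,180],[264,158],[305,176],[326,231],[219,176],[313,175]]
print(back(p,uv,[14,14,4.5,4.5,28,80,80,97,97]).round(0))
```

```text
[[ 412.  329.   14.]
 [ 505.  319.   14.]
 [ 626.  316.    4.]
 [ 633.  368.    4.]
 [ 693.   58.   28.]
 [ 624.  -58.   80.]
 [ 470. -114.   80.]
 [ 619.  178.   97.]
 [ 622.  -79.   97.]]
```

View pics/c1.png

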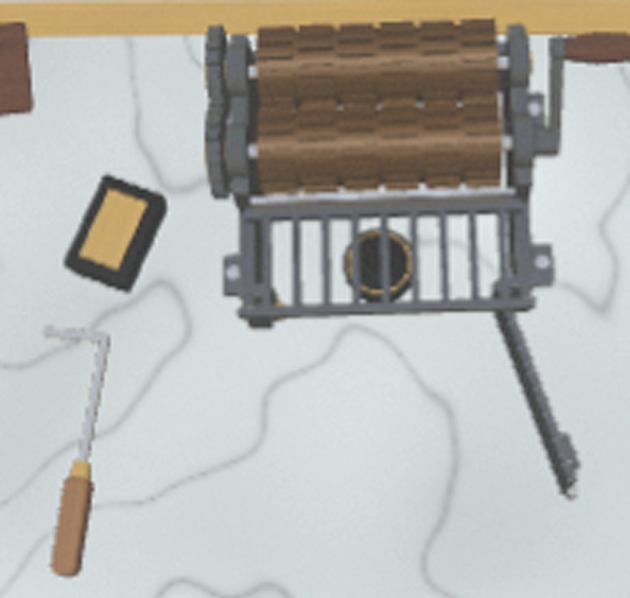

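The crop (3.15x, offset 145,75) gives these pixels:
- Tin ring centre about (379,262).
- Tread front edge from (243,318) to (533,308).
- Rake butt (66,575), ferrule end (82,470), rod corner (104,340), foot tip (47,331).
- Door from (503,315) to (570,492).

Next I fit the poses and overlay the models to check them.

```bash
cat > fit.py <<'E'
from h import *
from scipy.optimize import least_squares
p=load('top1.png')
full=lambda q: np.array(q,float)/3.15+[145,75]-0.34
# rake
def T(x,y,a,X):
    X=np.array(X,float); c,s=np.cos(a),np.sin(a)
    return np.c_[x+c*X[:,0]-s*X[:,1],y+s*X[:,0]+c*X[:,1],X[:,2]]
mr=[[-45,0,14],[180,0,5],[180,60,5]]; ur=full([[67,574],[105,340],[46,331]])
rk=least_squares(lambda v:(proj(p,T(*v,mr))-ur).ravel(),[455,320,-.05])
print('rake',rk.x.round(3),rk.fun.round(1))
ms=[[-22,130,91],[-22,-130,91]]; us=full([[241,318],[534,308]])
sc=least_squares(lambda v:(proj(p,T(*v,ms))-us).ravel(),[644,50,0.])
print('scr',sc.x.round(3),sc.fun.round(1))
tin=back(p,full([[379,262]]),28)[0]
c,s=np.cos(sc.x[2]),np.sin(sc.x[2]); W2S=lambda q:(np.array([[c,s],[-s,c]])@(np.array(q[:2])-sc.x[:2]))
print('tin',tin.round(1),W2S(tin).round(1))
d=back(p,full([[503,315],[572,494]]),80); print('door',[W2S(q).round(1) for q in d])
e=W2S(d[1])-[4,-100]; da=np.arctan2(-e[0],e[1]); print('a',da,np.hypot(*e))
im=cv2.imread('pics/top1.png')[75:265,145:345]; im=cv2.resize(im,None,fx=3.15,fy=3.15)
def dr(X,col,cl=False):
    q=((proj(p,X)-[145,75]+.34)*3.15).astype(int); cv2.polylines(im,[q.reshape(-1,1,2)],cl,col,1)
dr(T(*rk.x,[[-45,0,14],[45,0,14],[180,0,5],[180,60,5]]),(0,0,255))
S=lambda X:T(*sc.x,X)
dr(S([[-22,130,97],[-22,-130,97],[75,-130,97],[75,130,97]]),(0,255,0),1)
dr(S([[0,100,0],[0,-100,0],[225,-100,0],[225,100,0]]),(255,255,0),1)
dr(S([[4,-100,80],[4-196*np.sin(da),-100+196*np.cos(da),80]]),(255,0,255))
t=np.linspace(0,6.3,40); dr(np.c_[tin[0]+34*np.cos(t),tin[1]+34*np.sin(t),t*0+28],(0,255,255))
cv2.imwrite('pics/ov.png',im)
E
python3 fit.py
```

```text
rake [ 4.47551e+02  3.30370e+02 -1.04000e-01] [-0.1  0.5  0.6 -0.7 -0.5  0.1]
scr [6.48502e+02 4.55500e+01 3.70000e-02] [-0.7  0.   0.7 -0. ]
tin [693.3  55.4  28. ] [45.1  8.2]
door [array([ -24.4, -101.3]), array([-185.1, -153.4])]
a 1.8463214459940238 196.46330782277278
```

View pics/ov.png

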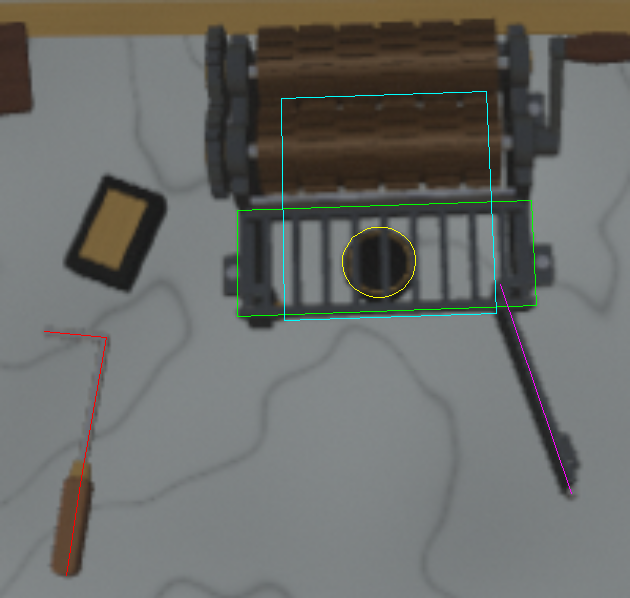

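The fit overlays well. In the scraper frame the tin is at about (45,8) and the door at about 1.85 rad. The rake is at (447.5,330.4) with yaw -0.104. I'll move to a hover, then descend onto the handle.

Emit:
play_rows(series=[[[0.264, 0.1, -0.052], -0.355, 0.3], [[0.264, 0.1, -0.052], -0.355, 0.3], [[0.264, 0.1, -0.052], -0.355, 0.3], [[0.264, 0.1, -0.052], -0.355, 0.3], [[0.264, 0.1, -0.052], -0.355, 0.3], [[0.264, 0.1, -0.052], -0.355, 0.3], [[0.264, 0.1, -0.052], -0.355, 0.3], [[0.264, 0.1, -0.052], -0.355, 0.3], [[0.264, 0.1, -0.052], -0.355, 0.3]], squeeze=40)

```text
clock: 1.0
eef_pos: [456.5, 330.0, 105.3]
eef_rot: [-1.571, 0.0, -0.103]
wrist_force: [-0.9, -0.2, 0.4]
finger_gap: 65.8
```

```bash
cat >> h.py <<'E'
def to(x,y,z,yaw=None):
    """tool-frame shift (m) and twist to bring the TCP to x,y,z mm, tool x axis at world yaw"""
    P,M,s=tool(); d=M.T@(np.array([x,y,z])-P)/1000
    y0=np.arctan2(M[1,0],M[0,0]); tw=0 if yaw is None else -(yaw-y0)
    print('at',P.round(1),'yaw',y0.round(3),'gap',round(s['finger_gap'],1),'F',np.round(s['wrist_force'],1),'t',round(s['clock'],2),'->',d.round(4),round(tw,3))
E
python3 - <<'E'
from h import *
to(457.5,329.4,4,-.104); shot('wrist','w1.png')
E
```

```text
at [456.5 330.  105.3] yaw -0.103 gap 65.8 F [-0.9 -0.2  0.4] t 1.0 -> [ 0.0011  0.1013 -0.0004] 0.001
```

View pics/w1.png

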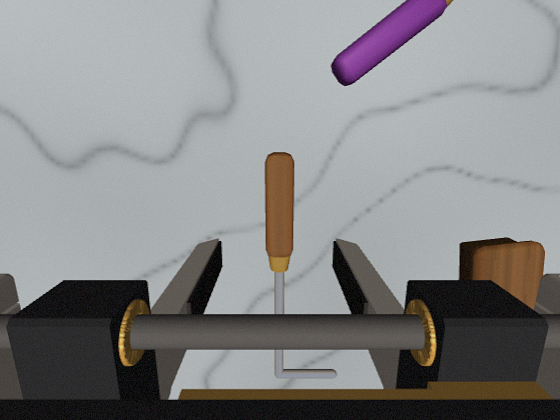

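The wrist view shows the handle at columns 265–294, centred between the fingers and aligned with them. I'll descend and grip.

Emit:
play_rows(series=[[[0.001, 0.05, 0], 0, 0.3], [[0.001, 0.085, 0], 0, 0.3], [[0.001, 0.1, 0], 0, 0.3], [[0.001, 0.1, 0], 0, 0.3], [[0.001, 0.1, 0], 0, 1], [[0.001, 0.1, 0], 0, 1], [[0.001, 0.1, 0], 0, 1], [[0.001, 0.1, 0], 0, 1], [[0.001, 0.1, 0], 0, 1], [[0.001, 0.1, 0], 0, 1], [[0.001, 0.1, 0], 0, 1], [[0.001, 0.1, 0], 0, 1]], squeeze=55)

```text
clock: 2.25
eef_pos: [457.6, 330.2, 5.8]
eef_rot: [-1.571, -0.0, -0.103]
wrist_force: [-1.2, -0.9, 4.8]
finger_gap: 23.5
```

Emit:
play_rows(series=[[[0, -0.02, 0], 0, 1], [[0, -0.05, 0], 0, 1], [[0, -0.085, 0], 0, 1], [[0, -0.115, -0.01], 0, 1], [[-0.002, -0.12, -0.035], -0.02, 1], [[-0.005, -0.12, -0.07], -0.04, 1], [[-0.008, -0.12, -0.105], -0.06, 1], [[-0.011, -0.12, -0.14], -0.08, 1], [[-0.014, -0.12, -0.175], -0.1, 1], [[-0.017, -0.12, -0.21], -0.12, 1], [[-0.02, -0.12, -0.245], -0.14, 1], [[-0.023, -0.12, -0.28], -0.16, 1], [[-0.026, -0.12, -0.315], -0.18, 1], [[-0.028, -0.12, -0.335], -0.195, 1], [[-0.028, -0.12, -0.35], -0.203, 1], [[-0.028, -0.12, -0.35], -0.203, 1], [[-0.028, -0.12, -0.35], -0.203, 1]])

```text
clock: 3.95
eef_pos: [393.8, -14.9, 125.7]
eef_rot: [-1.571, -0.0, 0.1]
wrist_force: [-0.7, 1.1, -1.5]
finger_gap: 23.7
```

Run:
```python
from h import *
to(394,-15,44,.1); shot('scene','s2.png'); shot('top','t2.png')
a=cv2.imread('pics/s2.png')[150:330,190:430]; b=cv2.imread('pics/t2.png')[100:280,180:420]
cv2.imwrite('pics/m2.png',cv2.resize(np.vstack([a,b]),None,fx=1.65,fy=1.65))
```

```text
at [393.8 -14.9 125.7] yaw 0.1 gap 23.7 F [-0.7  1.1 -1.5] t 3.95 -> [ 0.0002  0.0817 -0.0001] -0.0
```

View pics/m2.png

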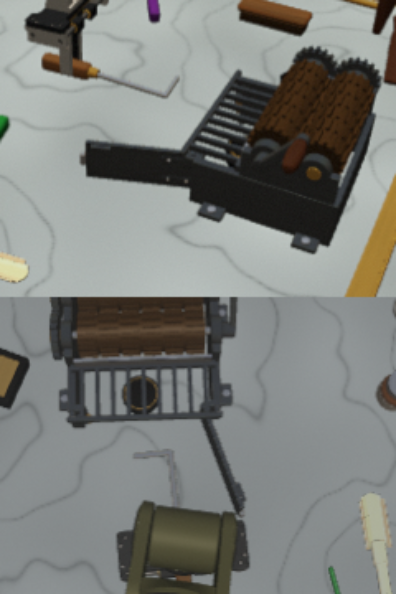

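Run:
```python
from h import *
a,b=load('s2.png'),load('t2.png')
def tri(u,v):
    f=lambda X:np.r_[proj(a,X)[0]-u,proj(b,X)[0]-v]
    from scipy.optimize import least_squares
    r=least_squares(f,[560,0,120]); return r.x.round(1),r.fun.round(1)
g=lambda q,o:np.array(q)/1.65+o
print(tri(g([165,95],[190,150]),g([171,453-297],[180,100])))
print(tri(g([178,78],[190,150]),g([135,456-297],[180,100])))
print(proj(a,[563,2,124]),proj(b,[563,2,124]))
```

```text
(array([562.5,   1.5, 123.1]), array([-0.6,  0.1, -0.3, -0.5]))
(array([558.1,  59.3, 120.9]), array([-0.7,  0.1, -0.3, -0.6]))
[[289.61689057 207.38713815]] [[283.12111949 193.77389753]]
```

The rod corner triangulates to within 1 mm of prediction, so there is no droop. I'll lower it and pass the foot in over the tin.

Emit:
play_rows(series=[[[0, 0.03, 0], 0, 1], [[0, 0.06, 0], 0, 1], [[0, 0.079, 0], 0, 1], [[0, 0.079, 0], 0, 1], [[0.03, 0.079, 0], 0, 1], [[0.06, 0.079, 0], 0, 1], [[0.09, 0.079, 0], 0, 1], [[0.12, 0.079, 0], 0, 1], [[0.15, 0.079, 0], 0, 1], [[0.175, 0.079, 0], 0, 1], [[0.19, 0.079, 0], 0, 1], [[0.19, 0.079, 0], 0, 1], [[0.19, 0.095, 0], 0, 1], [[0.19, 0.11, 0], 0, 1], [[0.19, 0.118, 0], 0, 1], [[0.19, 0.118, 0], 0, 1]])

```text
clock: 5.65
eef_pos: [582.2, 4.8, 7.0]
eef_rot: [-1.571, 0.001, 0.101]
wrist_force: [0.2, 0.3, -0.7]
finger_gap: 23.4
```

Run:
```python
from h import *
to(582.9,4.1,6.5,.1); shot('top','t3.png')
cv2.imwrite('pics/m3.png',cv2.resize(cv2.imread('pics/t3.png')[100:220,200:360],None,fx=4,fy=4))
```

```text
at [582.2   4.8   7. ] yaw 0.101 gap 23.4 F [ 0.2  0.3 -0.7] t 5.65 -> [ 0.0006  0.0005 -0.0007] 0.001
```

View pics/m3.png

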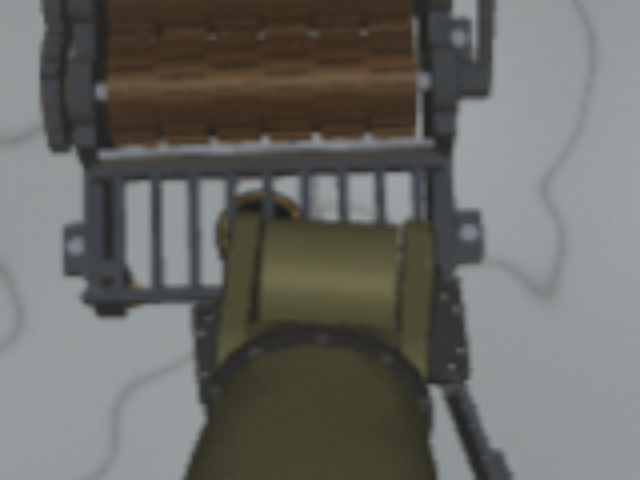

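The tin has not moved (ring centre about (258,222) in the crop) and the foot is behind it. I'll draw it out, veering left so that it nests in the bend.

Emit:
play_rows(series=[[[-0.01, 0, 0.001], 0, 1], [[-0.02, 0, 0.003], 0, 1], [[-0.034, 0, 0.008], 0, 1], [[-0.048, 0, 0.015], 0, 1], [[-0.062, 0, 0.022], 0, 1], [[-0.076, 0, 0.029], 0, 1], [[-0.09, 0, 0.036], 0, 1], [[-0.104, 0, 0.043], 0, 1], [[-0.118, 0, 0.05], 0, 1], [[-0.132, 0, 0.057], 0, 1], [[-0.146, 0, 0.064], 0, 1], [[-0.16, 0, 0.071], 0, 1], [[-0.174, 0, 0.078], 0, 1], [[-0.188, 0, 0.085], 0, 1], [[-0.2, 0, 0.092], 0, 1], [[-0.211, 0, 0.098], 0, 1], [[-0.219, 0, 0.103], 0, 1], [[-0.224, 0, 0.106], 0, 1], [[-0.224, 0, 0.106], 0, 1], [[-0.224, 0, 0.106], 0, 1]])

```text
clock: 7.7
eef_pos: [349.3, 87.6, 7.9]
eef_rot: [-1.571, 0.001, 0.101]
wrist_force: [-0.1, -0.1, -1.4]
finger_gap: 23.9
```

Run:
```python
from h import *
to(330,330,50,.1); shot('top','t4.png')
cv2.imwrite('pics/m4.png',cv2.resize(cv2.imread('pics/t4.png')[120:300,150:350],None,fx=3.3,fy=3.3))
```

```text
at [349.3  87.6   7.9] yaw 0.101 gap 23.9 F [-0.1 -0.1 -1.4] t 7.7 -> [ 0.0053 -0.0421  0.2431] 0.001
```

View pics/m4.png

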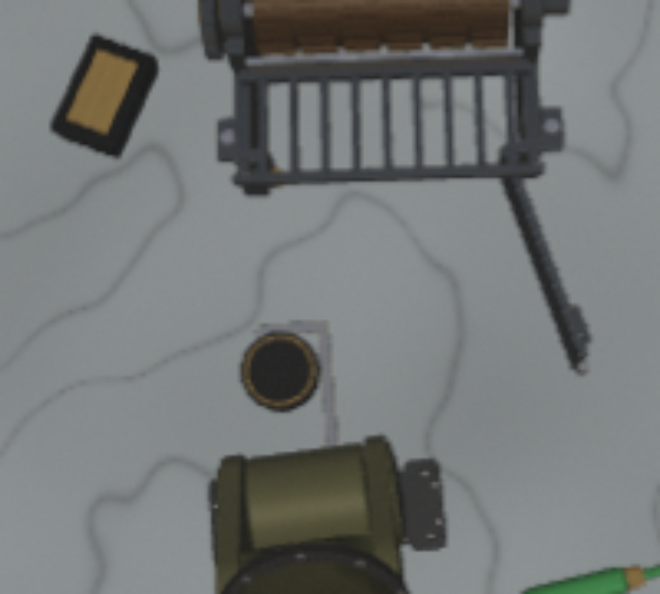

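The tin is out at crop (280,370), nested in the bend. I'll back the foot off, lift over, and lay the rake to the left around (400,260).

Emit:
play_rows(series=[[[0.008, 0, -0.002], 0, 1], [[0.02, 0, -0.006], 0, 1], [[0.025, -0.02, -0.006], 0, 1], [[0.025, -0.05, -0.006], 0, 1], [[0.03, -0.075, 0.01], 0, 1], [[0.038, -0.075, 0.04], 0, 1], [[0.046, -0.075, 0.075], 0, 1], [[0.055, -0.075, 0.11], 0, 1], [[0.062, -0.075, 0.14], 0, 1], [[0.068, -0.075, 0.16], 0, 1], [[0.068, -0.075, 0.166], 0, 1], [[0.068, -0.06, 0.166], 0, 1], [[0.068, -0.035, 0.166], 0, 1], [[0.068, -0.015, 0.166], 0, 1], [[0.068, -0.005, 0.166], 0, 1], [[0.068, 0.0015, 0.166], 0, 1], [[0.068, 0.0015, 0.166], 0, 1]])

```text
clock: 9.45
eef_pos: [400.7, 259.3, 6.4]
eef_rot: [-1.571, 0.0, 0.101]
wrist_force: [0.4, 0.1, -1.7]
finger_gap: 23.8
```

Emit:
play_rows(series=[[[0, 0.0005, 0], 0, 0.7], [[0, 0.0005, 0], 0, 0.6], [[0, 0.0005, 0], 0, 0.5], [[0, 0.0005, 0], 0, 0.45], [[0, 0.0005, 0], 0, 0.45], [[0, -0.03, 0], 0, 0.45], [[0, -0.07, 0], 0, 0.45], [[0, -0.1, 0], 0, 0.45], [[0, -0.12, 0], 0, 0.45], [[0, -0.12, 0], 0, 0.45]])

```text
clock: 10.45
eef_pos: [401.8, 260.0, 128.9]
eef_rot: [-1.569, -0.004, 0.101]
wrist_force: [0.3, -0.2, -0.3]
finger_gap: 51.6
```

Run:
```python
from h import *
to(400,-150,120,None); shot('top','t5.png')
cv2.imwrite('pics/m5.png',cv2.resize(cv2.imread('pics/t5.png')[120:300,130:350],None,fx=3.3,fy=3.3))
```

```text
at [401.8 260.  128.9] yaw 0.101 gap 51.6 F [ 0.3 -0.2 -0.3] t 10.45 -> [-0.0431  0.008  -0.4077] 0
```

View pics/m5.png

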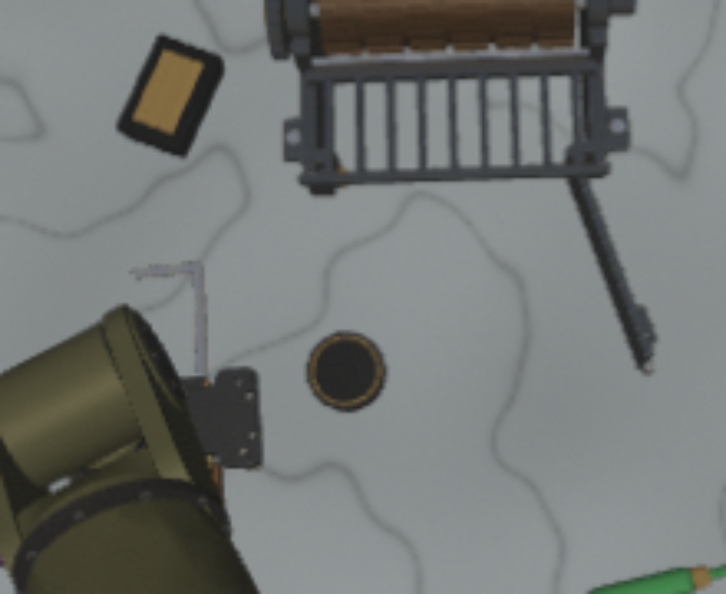

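Step 1 looks done: the tin is free at crop (346,371) and the rake is lying down, released. Next I close the fingers and take them to the outer (right) side of the open door.

Emit:
play_rows(series=[[[0.009, 0, -0.045], 0.064, 1], [[0.018, 0, -0.09], 0.064, 1], [[0.027, 0, -0.135], 0.064, 1], [[0.036, 0, -0.18], 0.064, 1], [[0.045, 0, -0.225], 0.064, 1], [[0.054, 0, -0.27], 0.064, 1], [[0.063, 0, -0.315], 0.064, 1], [[0.072, 0, -0.36], 0.064, 1], [[0.082, 0, -0.408], 0.064, 1], [[0.082, 0, -0.408], 0.064, 1], [[0.082, 0.03, -0.408], 0.064, 1], [[0.082, 0.06, -0.408], 0.064, 1], [[0.082, 0.087, -0.408], 0.064, 1], [[0.082, 0.087, -0.408], 0.064, 1]])

```text
clock: 11.9
eef_pos: [521.2, -136.7, 35.6]
eef_rot: [-1.567, 0.006, 0.037]
wrist_force: [0.1, 0.2, 0.0]
finger_gap: 0.7
```

Run:
```python
from h import *
P,M,s=tool(); to(525,-138,42,.037)
H=np.array([656.,-54.]); 
for a in np.r_[1.85,np.linspace(1.8,.2,17)]:
    A=a+.037; q=H+150*np.array([-np.sin(A),np.cos(A)])+17*np.array([-np.cos(A),-np.sin(A)])
    print(round(a,2),q.round(0),(M.T@(np.r_[q,42]-P)/1000).round(3).tolist())
```

```text
at [ 521.2 -136.7   35.6] yaw 0.037 gap 0.7 F [0.1 0.2 0. ] t 11.9 -> [ 0.0037 -0.0064 -0.0014] 0.0
1.85 [ 519. -117.] [-0.002, -0.006, 0.02]
1.8 [ 516. -110.] [-0.005, -0.006, 0.027]
1.7 [511. -96.] [-0.009, -0.006, 0.042]
1.6 [507. -81.] [-0.012, -0.006, 0.056]
1.5 [506. -66.] [-0.013, -0.006, 0.071]
1.4 [505. -51.] [-0.013, -0.006, 0.086]
1.3 [506. -36.] [-0.011, -0.006, 0.101]
1.2 [509. -21.] [-0.008, -0.006, 0.116]
1.1 [513.  -6.] [-0.004, -0.006, 0.131]
1.0 [518.   8.] [0.002, -0.006, 0.144]
0.9 [525.  21.] [0.01, -0.006, 0.158]
0.8 [533.  34.] [0.018, -0.006, 0.17]
0.7 [543.  46.] [0.028, -0.006, 0.181]
0.6 [553.  56.] [0.039, -0.006, 0.192]
0.5 [565.  66.] [0.051, -0.006, 0.201]
0.4 [577.  75.] [0.064, -0.006, 0.209]
0.3 [590.  82.] [0.077, -0.006, 0.216]
0.2 [604.  88.] [0.091, -0.006, 0.221]
```

Emit:
play_rows(series=[[[-0.002, -0.005, 0.015], 0, 1], [[-0.005, -0.005, 0.027], 0, 1], [[-0.009, -0.005, 0.042], 0, 1], [[-0.012, -0.005, 0.056], 0, 1], [[-0.013, -0.005, 0.071], 0, 1], [[-0.013, -0.005, 0.086], 0, 1], [[-0.011, -0.005, 0.101], 0, 1], [[-0.008, -0.005, 0.116], 0, 1], [[-0.004, -0.005, 0.131], 0, 1], [[0.002, -0.005, 0.144], 0, 1], [[0.01, -0.005, 0.158], 0, 1], [[0.018, -0.005, 0.17], 0, 1], [[0.028, -0.005, 0.181], 0, 1], [[0.039, -0.005, 0.192], 0, 1], [[0.051, -0.005, 0.201], 0, 1], [[0.064, -0.005, 0.209], 0, 1], [[0.077, -0.005, 0.216], 0, 1], [[0.091, -0.005, 0.221], 0, 1], [[0.091, -0.005, 0.221], 0, 1]])

```text
clock: 13.8
eef_pos: [605.1, 88.5, 40.6]
eef_rot: [-1.567, 0.005, 0.038]
wrist_force: [-1.0, -0.3, 0.4]
finger_gap: 0.5
```

Run:
```python
from h import *
to(500,88,130,.101); shot('scene','s6.png')
cv2.imwrite('pics/m6.png',cv2.resize(cv2.imread('pics/s6.png')[150:330,200:440],None,fx=3.2,fy=3.2))
```

```text
at [605.1  88.5  40.6] yaw 0.038 gap 0.5 F [-1.  -0.3  0.4] t 13.8 -> [-0.1056 -0.0889  0.0038] -0.063
```

View pics/m6.png

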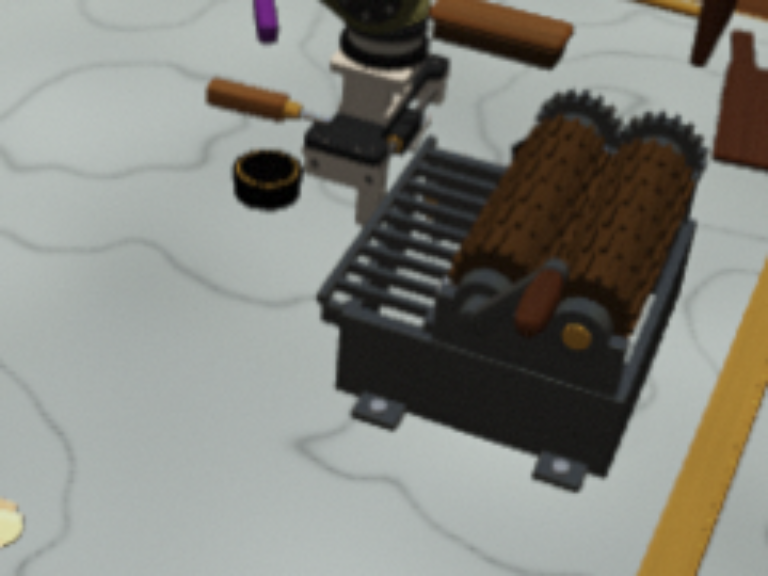

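The scene view shows the door swept to nearly shut, with the tin at (268,180) and the rake behind it. The 22 mm tread overhang keeps vertical fingers off the shut door's face. So I'll pick the laid-down rake up again, use its end as a push rod, and lay it down afterwards.

Emit:
play_rows(series=[[[-0.04, 0, 0], 0, 1], [[-0.08, -0.02, 0.002], 0, 1], [[-0.1, -0.06, 0.004], 0, 1], [[-0.115, -0.089, 0.03], -0.03, 0.45], [[-0.135, -0.089, 0.07], -0.063, 0.45], [[-0.155, -0.089, 0.11], -0.063, 0.45], [[-0.178, -0.089, 0.15], -0.063, 0.45], [[-0.198, -0.089, 0.178], -0.063, 0.45], [[-0.198, -0.089, 0.178], -0.063, 0.45], [[-0.198, -0.089, 0.178], -0.063, 0.45]])

```text
clock: 14.85
eef_pos: [399.8, 258.2, 131.3]
eef_rot: [-1.567, 0.006, 0.102]
wrist_force: [0.7, -0.5, 0.1]
finger_gap: 51.2
```

Run:
```python
from h import *
to(400.7,259.3,6,.101)
```

```text
at [399.8 258.2 131.3] yaw 0.102 gap 51.2 F [ 0.7 -0.5  0.1] t 14.85 -> [0.0017 0.1253 0.0005] 0.001
```

Emit:
play_rows(series=[[[0.001, 0.05, 0.001], 0, 0.45], [[0.001, 0.09, 0.001], 0, 0.45], [[0.001, 0.115, 0.001], 0, 0.45], [[0.001, 0.125, 0.001], 0, 0.45], [[0.001, 0.125, 0.001], 0, 0.45], [[0.001, 0.125, 0.001], 0, 1], [[0.001, 0.125, 0.001], 0, 1], [[0.001, 0.125, 0.001], 0, 1], [[0.001, 0.125, 0.001], 0, 1], [[0.001, 0.125, 0.001], 0, 1], [[0.001, 0.125, 0.001], 0, 1], [[0.001, 0.125, 0.001], 0, 1], [[0.001, 0.1, 0.001], 0, 1], [[0.001, 0.07, 0.001], 0, 1], [[0.001, 0.04, 0.001], 0, 1], [[0.001, 0.025, 0.001], 0, 1], [[0.001, 0.025, 0.001], 0, 1]], squeeze=60)

```text
clock: 16.55
eef_pos: [401.3, 259.8, 108.2]
eef_rot: [-1.565, 0.002, 0.102]
wrist_force: [1.3, -0.8, -2.2]
finger_gap: 23.5
```

Run:
```python
from h import *
to(414,44,106,.16)
```

```text
at [401.3 259.8 108.2] yaw 0.102 gap 23.5 F [ 1.3 -0.8 -2.2] t 16.55 -> [-0.0093  0.001  -0.216 ] -0.058
```

Carry it over in front of the door, lower to foot height of about 25 mm, and look before pressing.

Emit:
play_rows(series=[[[-0.001, 0, -0.025], -0.01, 1], [[-0.003, 0, -0.055], -0.02, 1], [[-0.004, 0, -0.09], -0.03, 1], [[-0.005, 0, -0.125], -0.04, 1], [[-0.007, 0, -0.16], -0.05, 1], [[-0.008, 0, -0.19], -0.058, 1], [[-0.009, 0, -0.21], -0.058, 1], [[-0.009, 0, -0.216], -0.058, 1], [[-0.009, 0.02, -0.216], -0.058, 1], [[-0.009, 0.05, -0.216], -0.058, 1], [[-0.009, 0.075, -0.216], -0.058, 1], [[-0.009, 0.082, -0.216], -0.058, 1], [[-0.009, 0.082, -0.216], -0.058, 1]])

```text
clock: 17.85
eef_pos: [413.4, 44.9, 24.2]
eef_rot: [-1.565, 0.005, 0.16]
wrist_force: [-0.1, 0.5, -1.9]
finger_gap: 23.7
```

Run:
```python
from h import *
to(473.7,53.4,26,.16); shot('top','t7.png')
cv2.imwrite('pics/m7.png',cv2.resize(cv2.imread('pics/t7.png')[120:300,150:350],None,fx=3.3,fy=3.3))
```

```text
at [413.4  44.9  24.2] yaw 0.16 gap 23.7 F [-0.1  0.5 -1.9] t 17.85 -> [ 0.0608 -0.0021 -0.0012] 0.0
```

View pics/m7.png

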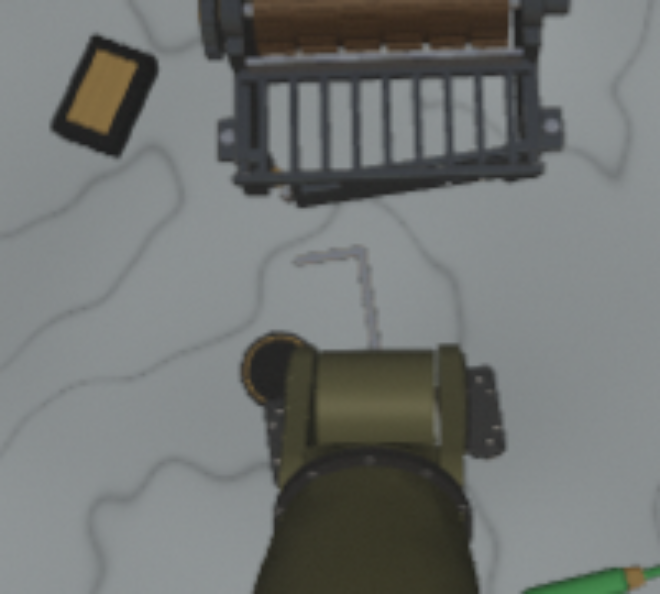

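The foot is at crop (295–362, 250–262), nearly parallel to the ajar door (tip at (305,200)). The tin is untouched at (278,370). I'll press slowly.

Emit:
play_rows(series=[[[0.01, 0, 0], 0, 1], [[0.02, 0, 0], 0, 1], [[0.028, 0, 0], 0, 1], [[0.034, 0, 0], 0, 1], [[0.04, 0, 0], 0, 1], [[0.045, 0, 0], 0, 1], [[0.049, 0, 0], 0, 1], [[0.053, 0, 0], 0, 1], [[0.055, 0, 0], 0, 1], [[0.055, 0, 0], 0, 1]])

```text
clock: 18.9
eef_pos: [466.5, 53.4, 24.3]
eef_rot: [-1.565, 0.008, 0.16]
wrist_force: [-11.5, -2.0, 1.6]
finger_gap: 23.1
```

Emit:
play_rows(series=[[[0.002, 0, 0], 0, 1], [[0.004, 0, 0], 0, 1], [[0.006, 0, 0], 0, 1], [[0.006, 0, 0], 0, 1]])

```text
clock: 19.3
eef_pos: [472.3, 54.4, 24.1]
eef_rot: [-1.565, 0.009, 0.16]
wrist_force: [-1.7, 0.3, -2.8]
finger_gap: 23.3
```

The force peaked at 11.5 N and then dropped away, which is the snap. I'll probe a few mm further to confirm a hard stop.

Emit:
play_rows(series=[[[0.002, 0, 0], 0, 1], [[0.004, 0, 0], 0, 1], [[0.004, 0, 0], 0, 1]])

```text
clock: 19.6
eef_pos: [474.7, 54.9, 23.3]
eef_rot: [-1.564, 0.013, 0.161]
wrist_force: [-11.3, -2.4, 1.3]
finger_gap: 23.4
```

A hard stop, at the position expected for a shut door. I'll retreat and lay the rake down again on the left.

Emit:
play_rows(series=[[[-0.02, 0, 0], 0, 1], [[-0.05, 0, 0], 0, 1], [[-0.07, -0.02, 0], 0, 1], [[-0.07, -0.05, 0], 0, 1], [[-0.07, -0.08, 0.01], 0, 1], [[-0.067, -0.085, 0.04], 0.01, 1], [[-0.062, -0.085, 0.075], 0.02, 1], [[-0.057, -0.085, 0.11], 0.03, 1], [[-0.052, -0.085, 0.145], 0.04, 1], [[-0.046, -0.085, 0.18], 0.05, 1], [[-0.042, -0.085, 0.205], 0.06, 1], [[-0.04, -0.085, 0.214], 0.06, 1], [[-0.04, -0.06, 0.214], 0.06, 1], [[-0.04, -0.03, 0.214], 0.06, 1], [[-0.04, -0.005, 0.214], 0.06, 1], [[-0.04, 0.01, 0.214], 0.06, 1], [[-0.04, 0.015, 0.214], 0.06, 1], [[-0.04, 0.015, 0.214], 0.06, 1]])

```text
clock: 21.4
eef_pos: [400.9, 259.5, 10.1]
eef_rot: [-1.565, 0.014, 0.1]
wrist_force: [-1.2, 0.5, -1.2]
finger_gap: 23.7
```

Run:
```python
from h import *
to(400.7,259.3,6.2,.101)
```

```text
at [400.9 259.5  10.1] yaw 0.1 gap 23.7 F [-1.2  0.5 -1.2] t 21.4 -> [-0.0002  0.0039 -0.0002] -0.001
```

Emit:
play_rows(series=[[[0, 0.002, 0], 0, 1], [[0, 0.004, 0], 0, 1], [[0, 0.004, 0], 0, 1], [[0, 0.004, 0], 0, 0.7], [[0, 0.004, 0], 0, 0.6], [[0, 0.004, 0], 0, 0.5], [[0, 0.004, 0], 0, 0.45], [[0, 0.004, 0], 0, 0.45], [[0, -0.02, 0], 0, 0.45], [[0, -0.06, 0], 0, 0.45], [[0, -0.1, 0], 0, 0.45], [[-0.02, -0.13, 0.04], 0, 0.45], [[-0.04, -0.16, 0.09], 0, 0.45], [[-0.06, -0.18, 0.14], 0, 0.45], [[-0.06, -0.18, 0.18], 0, 0.45], [[-0.06, -0.18, 0.18], 0, 0.45], [[-0.06, -0.18, 0.18], 0, 0.45]])

```text
clock: 23.1
eef_pos: [325.2, 432.7, 191.6]
eef_rot: [-1.566, 0.014, 0.102]
wrist_force: [-0.3, -0.4, -1.1]
finger_gap: 51.6
```

Run:
```python
from h import *
to(0,0,0); a,_=shot('top','t8.png'); b,_=shot('scene','s8.png')
x=cv2.resize(cv2.imread('pics/t8.png')[120:270,80:350],None,fx=2.9,fy=2.9)[:, :780]
y=cv2.resize(cv2.imread('pics/s8.png')[140:290,170:440],None,fx=1,fy=1)
cv2.imwrite('pics/m8.png',x)
p=load('t8.png'); g=lambda q:np.array(q)
```

```text
at [325.2 432.7 191.6] yaw 0.102 gap 51.6 F [-0.3 -0.4 -1.1] t 23.1 -> [-0.365   0.1948 -0.3982] 0
```

View pics/m8.png

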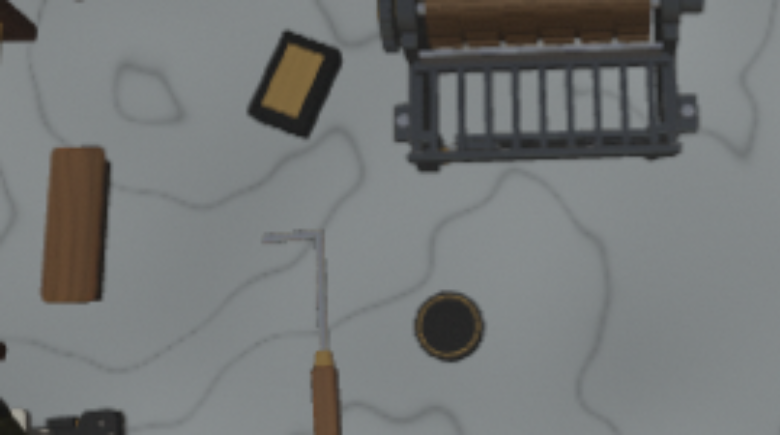

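The last view shows the door flush under the tread, the tin flat and clear at crop (449,326), and the rake lying free at (321,232)–(325,400). The other things in frame, including the brush and box, are where they were. Handing in.

Run:
```python
from h import *
q=back(load('t8.png'),[[449/2.9+80,326/2.9+120]],28)[0]; print(q.round(0),np.hypot(q[0]-656,q[1]+54).round(0))
print(manip.sign_off())
```

```text
[473. 138.  28.] 265.0
the job is handed in; nothing more can be done
None
```

I got the tin out, shut the door and handed the job in at about 23 s of the 67 s allowed. `sign_off` gave no verdict.

- **Tin:** I passed the rake's foot in over the tin, dropped it behind, and drew the tin out through the door without the fingers touching it. It lies flat at about (473, 138), roughly 265 mm from the hinge axis against the 232 mm needed.
- **Rake:** I laid it down on the step and let it go before touching the door.
- **Door:** I swung it to about 0.2 rad with the shut fingers. The tread's 22 mm overhang kept the vertical fingers off the face of the nearly shut door. For the last part I picked the rake up again, pressed with the end of its foot, then laid it down a second time and let go.
- **Final checks:** The push force rose to 11.5 N, dropped to 1.7 N as the catch snapped, then met a hard stop within 1 mm of the expected shut position. The last top view shows the door flush, the rake lying free, and the other shoe things in that view where they were. The gripper was well clear.
- **Not measured directly:** I had no reading of the door angle, so "shut" rests on the force drop, the hard stop and the picture. I did not re-measure the positions of the jar, shoehorn and shoe tree, but nothing was moved near them.

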